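Turn a printing block over and lock it on its bed

TASK

The wooden printing block lies with its carved face down. Turn it over and set it in the pocket of the wooden printing bed with the carved face up, pressing the large end of the keyhole in its back over the bed's headed stud until it sits flat on the pocket floor; then slide it along the pocket until it is fully home against the end, and let go. Leave the bottle, brush tin, cup and roller where they are.

Things in the scene. Friction and masses are not known exactly. Their poses are not given: they have to be found in the camera images.
- block_center (a point): Centre of the loose wooden printing block, 84 (x) x 56 (y) x 44 (z) mm, flat sides, about 0.16 kg. Its z axis points out of the back (a 6 mm aluminium plate), -z out of the carved face (6 mm raised border and leaf): z is up at the start, must be down at the end. It stands steadily on either 56 x 44 mm end (centre then 42 mm up), to be let go and taken again.
- block_keyhole (a point): Centre of the keyhole's large end at the block's back surface, 16 mm along block -x and 22 mm along +z from the block's centre (axes as the block's). Large end 24 mm wide; the slot, 11 mm wide, runs from it along the block's x axis to 16 mm beyond the centre on the +x side. The hollow behind is 17 mm deep in all from the back.
- bed: Wooden printing bed fixed to the table, 150 (x) x 100 (y) mm. Origin at the centre of its underside, z up. Pocket 110 (x) x 59 (y) mm centred on the origin, floor 15 mm above the table, rails all round 8 mm above that floor. The block goes in with its +x end towards the bed's -x, centre at bed x = -11, y = 0 mm, large keyhole end over the stud.
- bed_home (a point): Where the block's centre is when locked: bed x = +13, y = 0, z = 37 mm (axes as the bed's). From the stud position the block slides 24 mm along bed +x to here, where its end meets the rail at bed x = +55 mm.
- bed_stud (a point): Foot of the steel headed stud standing in the bed's pocket, at bed x = +5 mm, y = 0, at the height of the pocket floor (axes as the bed's). Neck 7 mm in diameter and 8 mm high, then a head 17 mm in diameter and 4.5 mm thick, its top 12.5 mm above the pocket floor.
- paint_bottle: Full paint bottle, upright, 76 mm in diameter, 160 mm high, origin at the centre of its underside. To be left alone.
- brush_tin: Open tin of brushes, 160 (x) x 200 (y) x 55 mm high, origin at the centre of its underside. To be left alone.
- mixing_cup: Empty white cup, upright, 80 mm in diameter, 80 mm high, origin at the centre of its underside. To be left alone.
- ink_roller: Hand ink roller lying on the table, rubber roll 40 mm in diameter and 100 mm long along y, handle towards -x, overall 185 mm; origin below the roll's centre. To be left alone.
There are look-alikes about, which are no part of the job. Leave any blue or green look-alike of the part that bears block_center alone.

How it is judged (in metres and radians):
On the way:
1. the block sits flat in the pocket, carved face up, with the stud's head through the large end of the keyhole, not yet slid home (angle between block_center's own z axis and vertical above 3.05 rad and z of block_center in the frame of bed below 0.0395 m and x of block_center in the frame of bed between -0.018 and 0.004 m and y of block_center in the frame of bed between -0.006 and 0.006 m), for 0.1 s.
At the end, for the whole second after the job is handed in: The block lies still and flat in the bed's pocket, carved face up (within 4 degrees), its back on the pocket floor (within 2 mm), and slid home to within 4 mm of the end rail so that the keyhole slot is locked under the stud's head (angle between block_center's own z axis and vertical above 3.07 rad and z of block_center in the frame of bed between 0.034 and 0.039 m and x of block_center in the frame of bed between 0.009 and 0.016 m and y of block_center in the frame of bed between -0.005 and 0.005 m and linear speed of block below 0.02 m/s); the robot touches nothing.
It fails at once if a bystander (bottle, tin, cup or roller) is moved more than 30 mm or knocked over (distance of any of paint_bottle, brush_tin, mixing_cup, ink_roller from where it was at the start of the episode above 0.03 m or angle between any of paint_bottle, mixing_cup's own z axis and vertical above 0.5 rad).
It also fails if it takes over 54 s, if anything falls off the work surface, if the arm or the gripper's body presses on something with over 40 N, if the wrist force passes 120 N, or if a joint passes its speed limit or range.

ROBOT

A 6-joint arm with a two-finger parallel gripper is mounted at the origin on the work surface. World frame = base frame: x ahead of the robot, y to its left, z up, the work surface at z = 0. Lengths are in m, angles in degrees, forces in N, time in s.
With the tool pointing down it reaches from about 0.35 to 0.875 m from the base axis. Payload 4.2 kg.
Tool frame: the origin (TCP) lies at the centre of the arm's flange, where the gripper is bolted on; the fingertips stand 182 mm ahead of it and the grasp point (between the pads) lies 164 mm ahead of it (r.nose_length is the distance from the TCP to the fingertips, in m); z points along the fingers, y is the line along which they close (so a half turn about z gives the same grasp; the last joint's range is limited). The gripper opens to 87 mm and grips with 3 to 60 N. Pads are 19 mm wide; open, the fingers measure 117 mm over their backs; the gripper's body (75 mm by 190 mm) begins 51 mm behind the grasp point.
Start: joints at [-50.558, 22.042, 0.453, 0, -68.411, -14.817], TCP at [0.26, -0.568, 0.405] pointing down, gripper open.
Joint ranges: [-179.83, 179.83], [-69.29, 118.12], [-61.27, 80.66], [-181.25, 117.63], [-171.15, -9.14], [-177.46, 177.46]. Speed limits (degrees/s): [159.86, 159.86, 180, 180, 180, 180].

INTERFACE

Orientations are given as a 3x3 rotation matrix whose columns are the frame's x, y, z axes.
In Python, from station import r, vision gives the robot as it stands. The module is installed in compiled form; this text tells all that it offers.
- The arm moves only by the shell command python3 -m creep 'ROWS'. ROWS is JSON, a list of rows, each a list of 7 numbers: the opening, from -1 (shut) to 1 (fully open), then the shift along the tool's x, y, z in mm, then the turn, a rotation vector about the tool's x, y, z in degrees. A call has 1 to 8 rows; each row is the pose to reach, as a shift and turn from the pose commanded when the call began, along the tool's axes at that moment; what a row does not reach only later rows make up. A row lasts 1/12 s, in which the tool goes at most 41.7 mm and 7.16 degrees, less where a joint would pass 70% of its speed; a pose out of reach is approached as far as the arm can. A call with a gripper value outside its range is refused whole. The fingers move at their own pace and stop on an object; the grip force is fixed at half the most. Time passes only in rows, so rows that repeat a pose let the fingers close. It gives the time, the measured TCP pose, the force, the opening and the grip force at its end, in the units of the state.
- r.sense(): the state, without advancing time (a new reading comes with each control period).
- vision.capture(name): name is "scene" or "top" or "wrist"; returns (picture, depth): 384x512x3 uint8, red, green, blue; 384x512 float32, m along the optical axis (not along the pixel's ray), 0 where there is no reading.
- vision.camera_model(name): a dict with "vertical_fov" (degrees; the focal length in pixels is half the picture's height over the tangent of half this angle, whatever the lens; pixels are square), "cx", "cy" (the principal point, pixels), "extrinsics" (4x4, takes a point from camera to world coordinates); the wrist camera has in their place "mount" (4x4, takes a point from camera to tool coordinates, whose origin is the TCP and whose axes are the flange's). Camera axes: x right, y down, z forward; pixel columns grow to the right and rows downward; lengths in m; the calibration is good to about 2 mm. A picture is of the moment at which its call begins: read the wrist's pose just before it. camera_model takes no time and is no camera call.
- r.finish_job(): hands the job in; it is judged then, once.
Trained networks look in the newest picture that a camera, given by its name, has taken for a name from the list of things; names that differ only in an ending like _2 or _b are one class to them, and where a whole thing is asked for, a point or a joint stands for the part that bears it (a point fixed in the world has none). Each returns a list of dicts, best first, with "conf" (0 to 1); they miss things now and then, are a little off and sometimes report something else, mostly with a low value. They report only what shows in the picture. A call takes as long as a camera call. They do not tell look-alikes from the thing itself.
- vision.find_in(camera, thing): "uv" ([column, row] in pixels, amid what is visible of it).
- vision.cut_out(camera, thing): "region" (384x512 bool, what is visible of it) and "uv" ([column, row] in pixels, amid what is visible of it).
The state is a dict: "time_s": time; "joints": joint angles; "joint_velocities": joint speeds; "effort": joint torques, N m; "tcp_pos": TCP position; "ee_rot": TCP orientation; "wrist_force": force on the tool from outside, world axes, zero at the start; "moment": the same for the moment, N m; "gripper_width": opening from 0.0 (shut) to 1.0 (fully open); "gripper_force": force on a finger pad.
Only numpy, scipy, OpenCV 4.12 (cv2) and the standard library are available. Lean on these libraries where they do the work, as an engineer would, in place of code of your own. Each camera call takes 0.05 s, during which the arm holds its last target. There are 200 camera calls.

## Working session

There is one attempt and no reset: what is moved stays moved. The work goes in short steps, Python scripts to look and compute and a shell command to move; the robot and the scene stay as the last step left them, time stands still between calls to the robot, and variables do not carry over. Pictures are saved under pics/ and viewed, at most 10 in all, crops included, and the job is handed in when it is done.

```bash
mkdir -p pics
cat > h.py <<'E'
import numpy as np, cv2
from station import r, vision
def K(n):
    m=vision.camera_model(n); return m, 192/np.tan(np.radians(m["vertical_fov"])/2)
def cloud(n,d,T=None):
    m,f=K(n); v,u=np.mgrid[:384,:512]
    P=np.stack([(u-m["cx"])*d/f,(v-m["cy"])*d/f,d],-1)
    T=np.array(m["extrinsics"]) if "extrinsics" in m else tool()@np.array(m["mount"])
    return P@T[:3,:3].T+T[:3,3]
def tool():
    s=r.sense(); T=np.eye(4); T[:3,:3]=np.array(s["ee_rot"]); T[:3,3]=s["tcp_pos"]; return T
def save(n,img): cv2.imwrite("pics/"+n,img[...,::-1])
E
python3 - <<'E'
from h import *
ims=[]
for n in ["top","scene"]:
    p,d=vision.capture(n); ims.append(p); C=cloud(n,d); np.save(n+".npy",C); np.save(n+"_im.npy",p)
    for t in ["block_center","block_keyhole","bed","bed_stud","paint_bottle","brush_tin","mixing_cup","ink_roller"]:
        for o in vision.find_in(n,t):
            u,v=np.round(o["uv"]).astype(int); print(n,t,round(o["conf"],2),u,v,C[v,u].round(3),p[v,u])
save("top.png",ims[0]);save("scene.png",ims[1])
print(r.sense()["ee_rot"])
E
```

```text
top block_center 0.72 138 239 [0.412 0.369 0.021] [ 27  69 151]
top block_center 0.67 317 202 [ 0.545 -0.251  0.01 ] [159 121  78]
top block_center 0.62 176 252 [0.368 0.237 0.02 ] [ 33 119  52]
top block_keyhole 0.81 174 254 [0.36  0.242 0.027] [ 33 122  54]
top block_keyhole 0.79 186 215 [0.495 0.205 0.029] [118  87  62]
top block_keyhole 0.75 314 203 [ 0.538 -0.239  0.026] [153 137 123]
top bed 0.65 316 202 [ 0.542 -0.246  0.024] [159 122  78]
top bed_stud 0.77 313 205 [ 0.53  -0.235  0.027] [133 126 124]
top bed_stud 0.47 393 209 [ 0.498 -0.486  0.118] [11 42 90]
top paint_bottle 0.83 393 209 [ 0.498 -0.486  0.118] [11 42 90]
top brush_tin 0.6 268 146 [ 0.744 -0.08   0.031] [145 111  70]
top mixing_cup 0.56 108 186 [0.602 0.488 0.01 ] [186 187 183]
top ink_roller 0.61 183 154 [0.716 0.223 0.026] [46 38 26]
scene block_center 0.84 300 156 [0.514 0.191 0.044] [178 178 181]
scene block_center 0.61 290 127 [0.371 0.233 0.046] [ 45 117  60]
scene block_center 0.59 324 124 [0.424 0.364 0.043] [ 39  74 155]
scene block_keyhole 0.93 322 127 [0.429 0.351 0.038] [ 39  76 158]
scene block_keyhole 0.83 298 153 [0.486 0.202 0.024] [140 105  84]
scene block_keyhole 0.68 291 125 [0.35  0.252 0.026] [ 49 127  65]
scene bed 0.92 205 213 [ 0.546 -0.236  0.015] [173 134  96]
scene bed_stud 0.95 203 211 [ 0.536 -0.239  0.016] [159 123  85]
scene paint_bottle 0.91 128 232 [ 0.541 -0.502  0.115] [ 29  56 107]
scene brush_tin 0.8 273 234 [ 0.75  -0.067  0.038] [136 107  77]
scene ink_roller 0.92 340 196 [0.738 0.224 0.042] [85 73 59]
[[-9.09047342e-01 -4.16692843e-01  6.35506684e-05]
 [-4.16692846e-01  9.09047341e-01 -5.96960129e-05]
 [-3.28956649e-05 -8.07476107e-05 -9.99999996e-01]]
```

View pics/top.png

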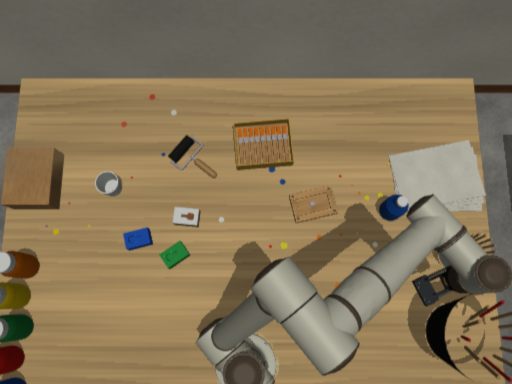

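View pics/scene.png

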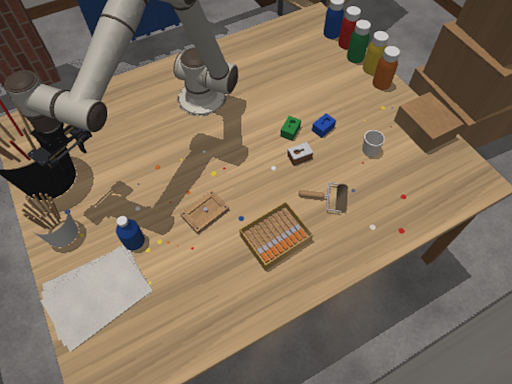

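The top view shows three block-shaped candidates: blue (138,239), green (175,254) and one with a grey aluminium back (186,216). The grey one fits the description, since blue and green are excluded. The bed is at (313,204). I'll fit both poses and confirm the block in a crop.

Run:
```python
from h import *
for n in ["top","scene"]:
    C=np.load(n+".npy"); im=np.load(n+"_im.npy")
    for nm,c,rad,z0,z1 in [("block",(.502,.197),.07,.036,.055),("bedrail",(.542,-.243),.11,.019,.03),("bed",(.542,-.243),.11,.009,.03)]:
        m=(np.hypot(C[...,0]-c[0],C[...,1]-c[1])<rad)&(C[...,2]>z0)&(C[...,2]<z1)
        q=C[m]; R=cv2.minAreaRect((q[:,:2]*1000).astype(np.float32)); print(n,nm,m.sum(),np.round(R[0],1),np.round(R[1],1),round(R[2],1),np.median(q[:,2]).round(4))
a=np.load("top_im.npy"); b=np.load("scene_im.npy")
f=lambda i,u,v:cv2.resize(i[v-30:v+30,u-40:u+40],None,fx=5,fy=5,interpolation=cv2.INTER_CUBIC)
save("crop.png",np.vstack([np.hstack([f(a,186,216),f(a,313,204)]),np.hstack([f(b,300,153),f(b,205,212)])]))
```

```text
top block 329 [487.7 204.7] [84.8 56.5] 84.6 0.0439
top bedrail 643 [ 535.3 -235.9] [100.7 150. ] 13.4 0.023
top bed 1199 [ 540.4 -244.9] [184.3 197.4] 89.9 0.0196
scene block 244 [488.3 205.4] [85.8 61. ] 85.3 0.0438
scene bedrail 574 [ 536.4 -236. ] [103.5 149.2] 13.2 0.0232
scene bed 1046 [ 552.9 -222.4] [141.8 169. ] 13.2 0.02
```

View pics/crop.png

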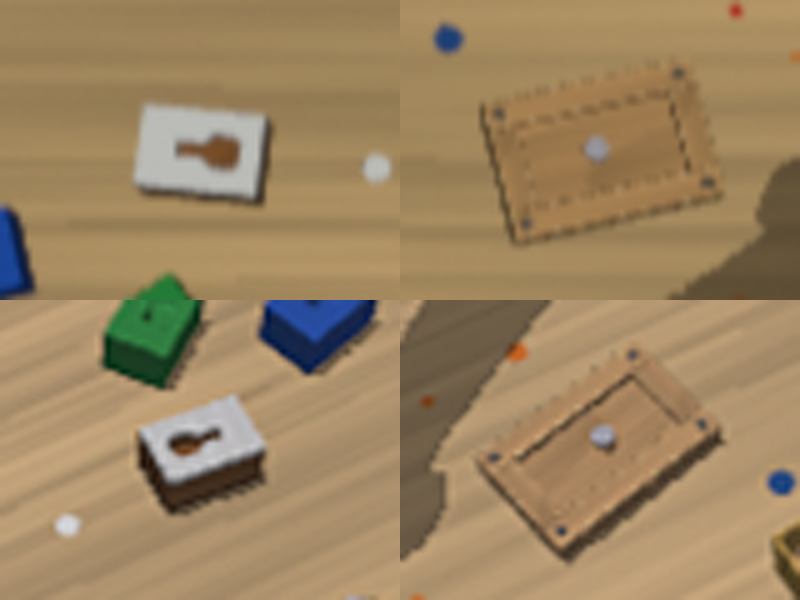

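The crop confirms the target: grey aluminium back with a keyhole. Its large end points towards world -y, so block +x lies at about 85° in world. The bed's stud sits off centre towards +y, so bed +x lies at about 103°. Plan: grasp across block y with the tool tilted 45°, rotate 90° to stand the block, turn the open gripper back around it, regrasp, then rotate 90° again.

```bash
cat >> h.py <<'E'
from scipy.spatial.transform import Rotation as Ro
def go(g, yaw, tilt, back=0):
    """grasp point g (m); yaw: horizontal dir h (deg); tilt>0: tool z leans toward h. prints shift mm, rotvec deg"""
    T=tool(); h=np.array([np.cos(np.radians(yaw)),np.sin(np.radians(yaw)),0]); t=np.radians(tilt)
    z=np.sin(t)*h+np.array([0,0,-np.cos(t)]); best=None
    for s in (1,-1):
        y=s*np.array([-h[1],h[0],0]); R=np.stack([np.cross(y,z),y,z],1)
        v=Ro.from_matrix(T[:3,:3].T@R).as_rotvec(degrees=True)
        if best is None or np.linalg.norm(v)<np.linalg.norm(best[1]): best=(R,v)
    p=np.array(g)-best[0][:,2]*(.164+back)
    print("shift",((p-T[:3,3])@T[:3,:3]*1000).round(1),"rot",best[1].round(2),"tcp",p.round(4))
def grasp():
    T=tool(); return T[:3,3]+.164*T[:3,2]
E
python3 - <<'E'
from h import *
C=np.load("top.npy")
for n in ["top","scene"]:
    C=np.load(n+".npy");m=(np.hypot(C[...,0]-.536,C[...,1]+.236)<.02)&(C[...,2]>.0245)&(C[...,2]<.035);print("stud",m.sum(),C[m].mean(0) if m.any() else 0)
u=np.array([np.cos(np.radians(85)),np.sin(np.radians(85)),0])
g=np.array([.488,.205,.025])-u*.010; print(g)
go(g,85,45,.10)
E
```

```text
stud 16 [ 0.5336156  -0.23128012  0.02804447]
stud 13 [ 0.53621353 -0.2310941   0.02887874]
[0.48712844 0.19503805 0.025     ]
shift [-431.8  437.   193.1] rot [-23.67 -40.68 -57.12] tcp [0.4709 0.0091 0.2117]
```

```bash
python3 -m creep '[[1,-100,100,0,0,0,0],[1,-200,200,20,-10,-18,-25],[1,-300,300,60,-23.7,-40.7,-57.1],[1,-431.8,437,193,-23.7,-40.7,-57.1],[1,-431.8,437,193,-23.7,-40.7,-57.1],[1,-431.8,437,193,-23.7,-40.7,-57.1],[1,-431.8,437,193,-23.7,-40.7,-57.1],[1,-431.8,437,193,-23.7,-40.7,-57.1]]'
cat > step.py <<'E'
import sys; from h import *
a=[float(x) for x in sys.argv[1:]]
s=r.sense(); print("t",round(s["time_s"],2),"grasp",grasp().round(4),"F",np.round(s["wrist_force"],1),"w",round(s["gripper_width"],3),"j",np.round(s["joints"]))
go(a[:3],*a[3:])
E
python3 step.py .4871 .195 .025 85 45 .1
```

```text
time_s: 1.57
tcp_pos: [0.3706, -0.2663, 0.3218]
ee_rot: [[-0.39, -0.91, 0.139], [-0.764, 0.404, 0.503], [-0.514, 0.09, -0.853]]
wrist_force: [0.6, -0.8, -0.8]
gripper_width: 1.001
gripper_force: 0.0
t 1.57 grasp [ 0.3934 -0.1838  0.1819] F [ 0.6 -0.8 -0.8] w 1.001 j [-27.  14. -15. -33. -71.  15.]
shift [-192.8   10.2  246.4] rot [ -7.65 -12.94 -18.12] tcp [0.4708 0.009  0.2117]
```

```bash
python3 -m creep '[[1,-193,10,246,-7.65,-12.9,-18.1],[1,-193,10,246,-7.65,-12.9,-18.1],[1,-193,10,246,-7.65,-12.9,-18.1],[1,-193,10,246,-7.65,-12.9,-18.1],[1,-193,10,246,-7.65,-12.9,-18.1],[1,-193,10,246,-7.65,-12.9,-18.1],[1,-193,10,246,-7.65,-12.9,-18.1],[1,-193,10,246,-7.65,-12.9,-18.1]]' >/dev/null
python3 step.py .4871 .195 .025 85 45 0
python3 - <<'E'
from h import *
p,d=vision.capture("wrist"); save("w1.png",p); C=cloud("wrist",d)
m=(np.hypot(C[...,0]-.488,C[...,1]-.205)<.08)&(C[...,2]>.039)&(C[...,2]<.05)
print(m.sum(), cv2.minAreaRect((C[m][:,:2]*1000).astype(np.float32)), np.median(C[m][:,2]))
E
```

```text
t 2.23 grasp [0.4819 0.125  0.0934] F [-0.8 -0.6 -0. ] w 1.003 j [  2.  24. -17. -56. -58.  28.]
shift [-1.1  1.  98. ] rot [ 0.11 -0.13 -0.32] tcp [0.477  0.0795 0.141 ]
3135 ((489.2935791015625, 208.6009521484375), (86.43502807617188, 56.12393569946289), 84.545654296875) 0.044588487873300414
```

View pics/w1.png

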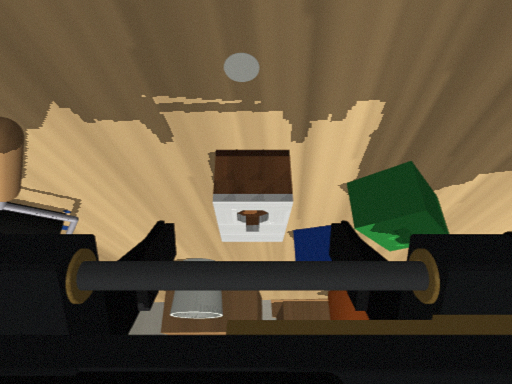

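The wrist view shows the block centred between the fingers at (253,195), with its keyhole back up and green at (395,205) clear of them. Descend and grip.

```bash
python3 -m creep '[[1,-1,1,40,0,0,-0.3],[1,-1,1,80,0,0,-0.3],[1,-1,1,98,0,0,-0.3],[-1,-1,1,98,0,0,-0.3],[-1,-1,1,98,0,0,-0.3],[-1,-1,1,98,0,0,-0.3],[-1,-1,1,98,0,0,-0.3],[-1,-1,1,98,0,0,-0.3]]'
python3 step.py .4871 .195 .115 85 45 0; python3 step.py .49 .05 .13 90 -45 0
```

```text
time_s: 2.95
tcp_pos: [0.477, 0.0752, 0.1433]
ee_rot: [[-0.062, -0.996, 0.064], [-0.706, 0.089, 0.702], [-0.705, -0.002, -0.709]]
wrist_force: [-0.1, 0.5, -0.3]
gripper_width: 0.705
gripper_force: 0.0
t 2.95 grasp [0.4875 0.1904 0.027 ] F [-0.1  0.5 -0.3] w 0.705 j [  7.  31. -18. -63. -51.  34.]
shift [-64.8   0.2 -59.1] rot [-0.16 -0.16  0.01] tcp [0.477  0.0795 0.231 ]
t 2.95 grasp [0.4875 0.1904 0.027 ] F [-0.1  0.5 -0.3] w 0.705 j [  7.  31. -18. -63. -51.  34.]
shift [-137.3   -5.1   -8.2] rot [-0.13 89.77 -5.67] tcp [0.49  0.166 0.246]
```

```bash
python3 -m creep '[[-1,0,0,0,0,0,0],[-1,0,0,0,0,0,0],[-1,0,0,0,0,0,0],[-1,0,0,0,0,0,0],[-1,0,0,0,0,0,0]]'
python3 step.py .4871 .195 .115 85 45 0; python3 step.py .49 .05 .13 90 -45 0
```

```text
time_s: 3.37
tcp_pos: [0.477, 0.0754, 0.1432]
ee_rot: [[-0.061, -0.996, 0.063], [-0.706, 0.088, 0.702], [-0.705, -0.002, -0.709]]
wrist_force: [-0.4, -4.3, 5.9]
gripper_width: 0.645
gripper_force: 30.0
t 3.37 grasp [0.4874 0.1906 0.0269] F [-0.4 -4.3  5.9] w 0.645 j [  7.  31. -18. -63. -51.  34.]
shift [-64.8   0.2 -59.4] rot [-0.11 -0.16  0.04] tcp [0.477  0.0795 0.231 ]
t 3.37 grasp [0.4874 0.1906 0.0269] F [-0.4 -4.3  5.9] w 0.645 j [  7.  31. -18. -63. -51.  34.]
shift [-137.2   -5.2   -8.4] rot [-0.11 89.77 -5.61] tcp [0.49  0.166 0.246]
```

```bash
python3 -m creep '[[-1,-25,0,-25,0,0,0],[-1,-55,0,-50,0,0,0],[-1,-85,0,-80,0,5,0],[-1,-110,0,-100,0,12,-0.7],[-1,-130,-2,-100,0,18,-1.2],[-1,-150,-3,-90,0,25,-1.7],[-1,-160,-4,-80,0,32,-2],[-1,-170,-5,-70,0,39,-2.5]]' >/dev/null
python3 step.py .49 .05 .15 90 -45 0
```

```text
t 4.03 grasp [0.4913 0.1634 0.1495] F [-0.9 -1.5 -3.9] w 0.643 j [ 34.  16. -22.  -5. -48. -34.]
shift [-13.8  -0.9  48.3] rot [-0.15 50.51 -3.1 ] tcp [0.49  0.166 0.266]
```

```bash
python3 -m creep '[[-1,-14,-1,20,0,7,-0.4],[-1,-14,-1,40,0,14,-0.8],[-1,-14,-1,48,0,21,-1.2],[-1,-14,-1,48,0,28,-1.7],[-1,-14,-1,48,0,35,-2.2],[-1,-14,-1,48,0,42,-2.6],[-1,-14,-1,48,0,49,-3],[-1,-14,-1,48,-0.1,50.5,-3.1]]' >/dev/null
python3 step.py .49 .05 .059 90 -45 0
python3 - <<'E'
from h import *
for n in ["wrist","scene"]:
    p,d=vision.capture(n); save("s_"+n+".png",p); C=cloud(n,d); g=grasp()
    m=(abs(C-g)<[.033,.06,.09]).all(-1); 
    if n=="scene": save("s2.png",cv2.resize(p[80:260,140:380],None,fx=3,fy=3))
E
```

```text
t 4.7 grasp [0.4898 0.0492 0.1481] F [ 0.2  0.6 -1.7] w 0.642 j [ 41.  26. -34.  35. -68. -66.]
shift [-63.5  -0.1  62.4] rot [ 0.14 -0.03  0.17] tcp [0.49  0.166 0.175]
```

View pics/s2.png

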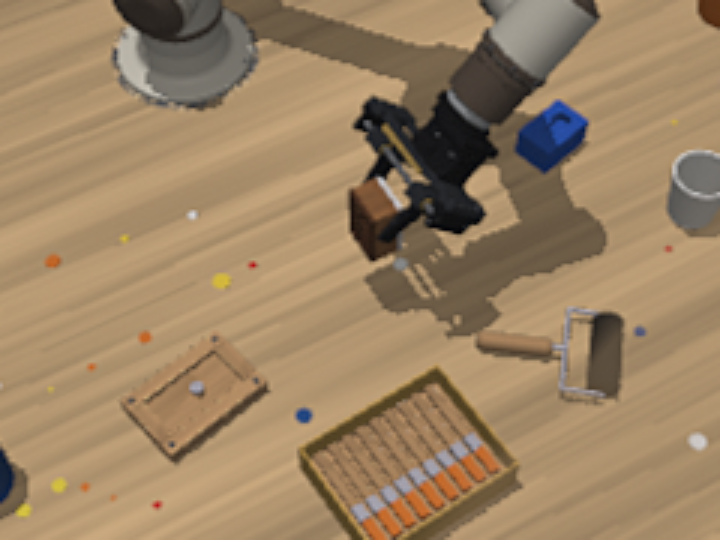

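The block is held upright at crop (378,218), carved face towards -y and back towards the gripper. Lower it onto its end.

```bash
python3 -m creep '[[-1,-25,0,25,0,0,0],[-1,-45,0,45,0,0,0],[-1,-55,0,55,0,0,0],[-1,-60,0,60,0,0,0],[-1,-60,0,60,0,0,0],[-1,-62,0,62,0,0,0],[-1,-63,0,63,0,0,0],[-1,-63,0,63,0,0,0]]' 
python3 step.py .49 .05 .058 90 -45 0
```

```text
time_s: 5.47
tcp_pos: [0.4908, 0.1658, 0.177]
ee_rot: [[-0.001, -1.0, -0.0], [-0.712, 0.001, -0.703], [0.703, -0.0, -0.712]]
wrist_force: [-0.9, -0.5, -1.3]
gripper_width: 0.638
gripper_force: 29.9
t 5.47 grasp [0.4908 0.0506 0.0603] F [-0.9 -0.5 -1.3] w 0.638 j [ 40.  33. -38.  39. -58. -73.]
shift [-2.3  0.8  2.1] rot [ 0.01  0.36 -0.05] tcp [0.49  0.166 0.174]
```

```bash
python3 -m creep '[[-1,-1.5,0,1.5,0,0,0],[-1,-2,0,2,0,0,0],[-1,-2.5,0,2.5,0,0,0],[-1,-2.5,0,2.5,0,0,0]]' | grep -E "wrist_f|tcp_p"
python3 -m creep '[[-1,-1,0,1,0,0,0],[-1,-1.5,0,1.5,0,0,0],[-1,-1.5,0,1.5,0,0,0]]' | grep -E "wrist_f|tcp_p"
python3 step.py .49 .05 .058 90 -45 0
```

```text
tcp_pos: [0.4909, 0.1664, 0.1745]
wrist_force: [-3.6, 3.0, 7.5]
tcp_pos: [0.4909, 0.1668, 0.1738]
wrist_force: [-5.2, 8.5, 18.1]
t 6.05 grasp [0.4912 0.0508 0.0579] F [-5.2  8.5 18.1] w 0.64 j [ 40.  34. -39.  40. -58. -74.]
shift [0.7 0.9 0.5] rot [-0.14 -0.01 -0.  ] tcp [0.49  0.166 0.174]
```

```bash
python3 -m creep '[[1,0,0,0,0,0,0],[1,0,0,0,0,0,0],[1,0,0,0,0,0,0],[1,0,0,0,0,0,0],[1,0,0,0,0,0,0],[1,0,0,0,0,0,0]]' | grep -E "wrist_f|tcp_p|width"
python3 - <<'E'
from h import *
for n in ["scene"]:
    p,d=vision.capture(n); C=cloud(n,d); save("s3.png",cv2.resize(p[110:210,220:340],None,fx=5,fy=5))
    m=(np.hypot(C[...,0]-.491,C[...,1]-.046)<.06)&(abs(C[...,2]-.084)<.003); print(m.sum(),cv2.minAreaRect((C[m][:,:2]*1000).astype(np.float32)) if m.any() else 0)
E
python3 step.py .491 .046 .058 90 -45 0
```

```text
tcp_pos: [0.4905, 0.1655, 0.1704]
wrist_force: [-1.3, -0.5, -0.4]
gripper_width: 0.971
127 ((489.1411437988281, 47.3987922668457), (52.37209701538086, 103.15736389160156), 80.2756118774414)
t 6.6 grasp [0.4903 0.05   0.0539] F [ 0.4 -0.6 -0.3] w 0.984 j [ 40.  34. -39.  40. -57. -74.]
shift [ 5.  -0.5 -0.1] rot [0.09 0.24 0.02] tcp [0.491 0.162 0.174]
```

View pics/s3.png

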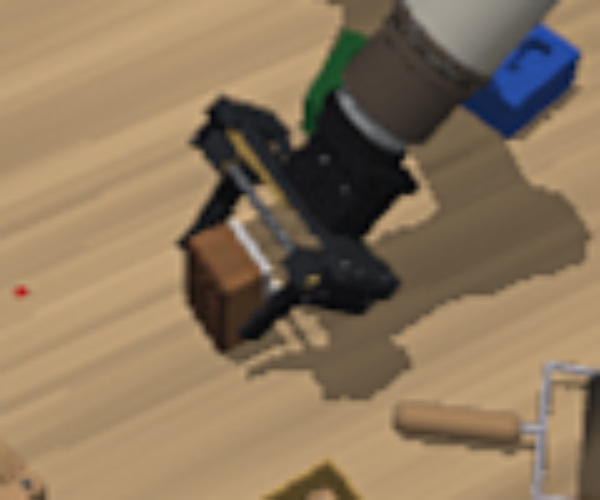

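The block stands on its end at crop (225,280) with the fingers open around it. Swing the open gripper round it.

```bash
python3 -m creep '[[1,6,0,-6,0,0,0],[1,26,0,-5,0,-7,0],[1,46,0,-1,0,-14,0],[1,65,0,5,0,-21,0],[1,83,0,13,0,-28,0],[1,100,0,24,0,-35,0],[1,116,0,36,0,-42,0],[1,130,0,50,0,-49,0]]' | grep -E "wrist_f|width"
python3 step.py .491 .046 .06 90 45 0
```

```text
wrist_force: [-1.0, -0.9, -0.6]
gripper_width: 1.0
t 7.27 grasp [0.4899 0.0496 0.064 ] F [-1.  -0.9 -0.6] w 1.0 j [ 23.  22. -29.  -5. -38. -19.]
shift [113.2  -1.   45.7] rot [ 6.000e-02 -4.186e+01  1.000e-02] tcp [ 0.491 -0.07   0.176]
```

```bash
python3 -m creep '[[1,20,0,1,0,-7,0],[1,40,0,5,0,-14,0],[1,59,-1,11,0,-21,0],[1,78,-1,20,0,-28,0],[1,96,-1,31,0,-35,0],[1,113,-1,45,0,-42,0],[1,113,-1,45,0,-42,0]]' | grep -E "wrist_f|width"
python3 step.py .491 .036 .05 90 45 0
python3 - <<'E'
from h import *
for n in ["top","scene"]:
    p,d=vision.capture(n); C=cloud(n,d)
    m=(abs(C-[.491,.046,.0845])<[.04,.03,.004]).all(-1); print(n,m.sum(),cv2.minAreaRect((C[m][:,:2]*1000).astype(np.float32)) if m.any() else 0)
    m=(abs(C-[.491,.060,.04])<[.035,.025,.035]).all(-1)&(C[...,2]<.078); print(C[m].mean(0) if m.any() else 0,m.sum())
E
```

```text
wrist_force: [0.1, 0.4, 0.1]
gripper_width: 0.999
t 7.85 grasp [0.4912 0.0426 0.058 ] F [0.1 0.4 0.1] w 0.999 j [ -7.  31. -13. -51. -64.  37.]
shift [10.1 -0.1  1. ] rot [-0.05  0.06 -0.57] tcp [ 0.491 -0.08   0.166]
top 149 ((489.5766296386719, 45.055458068847656), (52.293067932128906, 43.900657653808594), 0.5677016973495483)
[0.46703879 0.05478364 0.03812162] 39
scene 62 ((498.07830810546875, 45.19243621826172), (51.17416000366211, 39.38869857788086), 80.68789672851562)
[0.51856259 0.06089695 0.05949047] 21
```

```bash
python3 -m creep '[[1,10,0,1,0,0,0],[1,10,0,1,0,0,0],[-1,10,0,1,0,0,0],[-1,10,0,1,0,0,0],[-1,10,0,1,0,0,0],[-1,10,0,1,0,0,0],[-1,10,0,1,0,0,0],[-1,10,0,1,0,0,0]]' | grep -E "wrist_f|width"
python3 -m creep '[[-1,0,0,0,0,0,0],[-1,0,0,0,0,0,0],[-1,0,0,0,0,0,0],[-1,0,0,0,0,0,0]]' | grep -E "wrist_f|width|pad|gripper_f"
python3 step.py .491 .036 .15 90 45 0
```

```text
wrist_force: [-0.1, 0.1, 1.2]
gripper_width: 0.639
wrist_force: [0.9, 1.8, 2.0]
gripper_width: 0.644
gripper_force: 30.0
t 8.95 grasp [0.491  0.0396 0.0521] F [0.9 1.8 2. ] w 0.644 j [ -7.  32. -13. -51. -64.  38.]
shift [-65.9   0.6 -71.9] rot [ 0.08 -0.19 -0.17] tcp [ 0.491 -0.08   0.266]
```

```bash
python3 -m creep '[[1,0,0,0,0,0,0],[1,0,0,0,0,0,0],[1,0,0,0,0,0,0],[1,5,0,-6,0,0,0],[1,5,0,-6,0,0,0],[1,5,0,-6,0,0,0]]' | grep -E "wrist_f|width"
python3 step.py .490 .034 .053 90 45 0
```

```text
wrist_force: [0.2, -0.2, 0.3]
gripper_width: 0.969
t 9.45 grasp [0.491  0.031  0.0526] F [ 0.2 -0.2  0.3] w 0.969 j [ -8.  32. -13. -50. -65.  38.]
shift [-1.7  1.2  1.8] rot [ 0.06 -0.24 -0.22] tcp [ 0.49  -0.082  0.169]
```

```bash
python3 -m creep '[[1,-2,1,2,0,0,0],[-1,-2,1,2,0,0,0],[-1,-2,1,2,0,0,0],[-1,-2,1,2,0,0,0],[-1,-2,1,2,0,0,0],[-1,-2,1,2,0,0,0],[-1,-2,1,2,0,0,0],[-1,-2,1,2,0,0,0]]' | grep -E "wrist_f|width"
python3 -m creep '[[-1,0,0,0,0,0,0],[-1,0,0,0,0,0,0],[-1,0,0,0,0,0,0]]' | grep -E "wrist_f|width|gripper_f"
python3 step.py .49 -.06 .19 90 45 0;python3 step.py .536 -.236 .18 103.4 -45 0
```

```text
wrist_force: [0.5, -0.3, -0.2]
gripper_width: 0.641
wrist_force: [0.8, 0.3, -0.4]
gripper_width: 0.641
gripper_force: 30.0
t 10.37 grasp [0.4901 0.0344 0.0527] F [ 0.8  0.3 -0.4] w 0.641 j [ -8.  32. -13. -51. -64.  38.]
shift [ -29.     0.6 -164. ] rot [ 0.07 -0.24 -0.17] tcp [ 0.49  -0.176  0.306]
t 10.37 grasp [0.4901 0.0344 0.0527] F [ 0.8  0.3 -0.4] w 0.641 j [ -8.  32. -13. -51. -64.  38.]
shift [ -59.5  -18.5 -119.7] rot [  0.22  89.33 -14.95] tcp [ 0.5091 -0.1232  0.296 ]
```

```bash
python3 -m creep '[[-1,-28,0,-28,0,0,0],[-1,-55,0,-55,0,0,0],[-1,-75,-2,-80,0,7,-1],[-1,-85,-5,-105,0,14,-2],[-1,-90,-8,-120,0,21,-3.3],[-1,-85,-10,-130,0,28,-4.5],[-1,-80,-12,-130,0,35,-5.7],[-1,-75,-14,-130,0,42,-6.8]]' | grep wrist_f
python3 step.py .536 -.236 .16 103.4 -45 0
```

```text
wrist_force: [-0.3, -1.4, -2.2]
t 11.03 grasp [ 0.5113 -0.112   0.1513] F [-0.3 -1.4 -2.2] w 0.642 j [  4.  16. -21.  -3. -50.   4.]
shift [ 5.8 -2.3 38.9] rot [ 0.25 47.08 -7.98] tcp [ 0.5091 -0.1232  0.276 ]
```

```bash
python3 -m creep '[[-1,6,-2,39,0,7,-1.2],[-1,6,-2,39,0,14,-2.4],[-1,6,-2,39,0,21,-3.6],[-1,6,-2,39,0.1,28,-4.8],[-1,6,-2,39,0.2,35,-6],[-1,6,-2,39,0.2,42,-7.2],[-1,6,-2,39,0.25,47,-8],[-1,6,-2,39,0.25,47,-8]]' | grep wrist_f
python3 step.py .5355 -.2363 .12 103.4 -45 0
python3 - <<'E'
from h import *
for n in ["top","scene"]:
    p,d=vision.capture(n); C=cloud(n,d); g=grasp()
    save("b_%s.png"%n,p)
    # carved top plane of block
    m=(abs(C[...,0]-.538)<.06)&(abs(C[...,1]+.247)<.05)&(C[...,2]>g[2]-.02)&(C[...,2]<g[2]+.025)
    q=C[m]; print(n,m.sum(),np.histogram(q[:,2],8))
    t=q[q[:,2]>g[2]+.005]; print(cv2.minAreaRect((t[:,:2]*1000).astype(np.float32)))
    m=(np.hypot(C[...,0]-.5355,C[...,1]+.236)<.11)&(C[...,2]>.019)&(C[...,2]<.03); print(cv2.minAreaRect((C[m][:,:2]*1000).astype(np.float32)))
a,b=[cv2.imread("pics/b_%s.png"%n)[...,::-1] for n in ("top","scene")]
save("b.png",np.hstack([cv2.resize(a[150:250,260:360],(400,400)),cv2.resize(b[150:250,155:255],(400,400))]))
E
```

```text
wrist_force: [0.5, -0.8, -1.1]
t 11.7 grasp [ 0.5339 -0.2333  0.1561] F [ 0.5 -0.8 -1.1] w 0.639 j [ -2.  19. -49.  81. -43. -57.]
shift [-26.   -0.5  28.3] rot [ 0.12  1.2  -0.03] tcp [ 0.5086 -0.1235  0.236 ]
top 433 (array([  3,   5,  16,  80, 188, 102,  28,  11]), array([0.13720037, 0.14261698, 0.14803358, 0.15345018, 0.15886678,
       0.16428338, 0.16969998, 0.17511658, 0.18053318]))
((537.8842163085938, -246.80975341796875), (78.59938049316406, 79.78157806396484), 15.778783798217773)
((514.4223022460938, -240.62945556640625), (55.94452667236328, 149.87806701660156), 12.643156051635742)
scene 524 (array([ 21,  17,  18,  42, 156, 182,  60,  28]), array([0.13489973, 0.14044238, 0.14598504, 0.1515277 , 0.15707036,
       0.16261302, 0.16815567, 0.17369833, 0.17924099]))
((534.823974609375, -244.7168731689453), (82.29756164550781, 86.36750793457031), 8.060614585876465)
((536.8329467773438, -235.95529174804688), (103.13363647460938, 149.44297790527344), 12.578462600708008)
```

View pics/b.png

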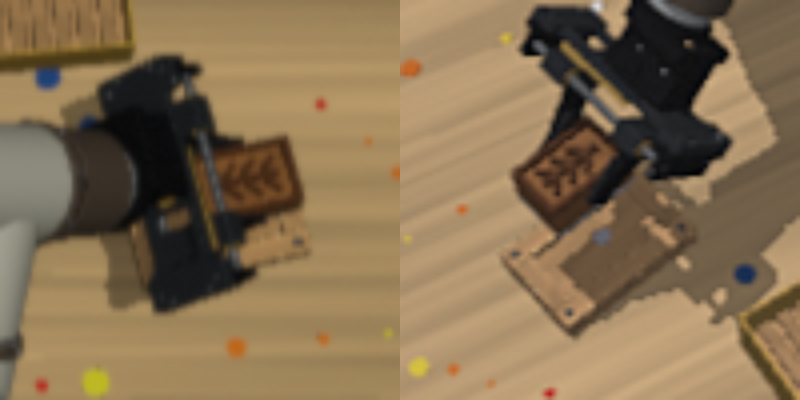

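The block is now carved face up above the bed (crops (260,180) and (570,175)). Lower it close to the stud and measure again.

```bash
python3 -m creep '[[-1,-14,0,14,0.1,1,0],[-1,-26,-0.5,28,0.1,1.4,0],[-1,-40,-0.5,42,0.1,1.4,0],[-1,-51,-0.5,53,0.1,1.4,0],[-1,-51,-0.5,53,0.1,1.4,0],[-1,-51,-0.5,53,0.1,1.4,0]]' | grep wrist_f
python3 step.py .5355 -.2363 .06 103.4 -45.24 0
cat > meas.py <<'E'
from h import *
bx=np.array([np.cos(np.radians(103.3)),np.sin(np.radians(103.3)),0]); by=np.array([-bx[1],bx[0],0]); o=np.array([.5355,-.236,0])
g=grasp()
for n in ["top","scene"]:
    p,d=vision.capture(n); C=cloud(n,d); B=np.stack([(C-o)@bx,(C-o)@by,C[...,2]],-1)
    zt=g[2]-.0106+.022
    m=(B[...,0]<-.012)&(B[...,0]>-.06)&(abs(B[...,1])<.034)&(abs(B[...,2]-zt)<.01); q=B[m]*1000
    # robust plane on border level
    A=np.c_[q[:,:2],np.ones(len(q))]; w=np.ones(len(q),bool)
    for _ in range(6):
        c=np.linalg.lstsq(A[w],q[w,2],rcond=None)[0]; w=(q[:,2]-A@c>-1.5)&(q[:,2]-A@c<3)
    e=q[w]; print(n,m.sum(),w.sum(),"slope deg x,y",np.degrees(c[:2]).round(2),"z@-35",(c@[-35,0,1]).round(1),"expected",round(zt*1000,1),
      "xmin",np.percentile(e[:,0],[0,3]).round(1),"y",np.percentile(e[:,1],[0,3,97,100]).round(1))
print("grasp in bed",((g-o)@bx*1000).round(1),((g-o)@by*1000).round(1),(g[2]*1000).round(1))
E
python3 meas.py
```

```text
wrist_force: [-0.0, -0.2, -1.5]
t 12.3 grasp [ 0.5353 -0.2362  0.0848] F [-0.  -0.2 -1.5] w 0.641 j [ -7.  26. -52.  97. -42. -73.]
shift [-18.5   0.5  17.7] rot [ 0.25  0.4  -0.17] tcp [ 0.5085 -0.123   0.1755]
top 188 55 slope deg x,y [ 1.43 -1.4 ] z@-35 95.4 expected 96.2 xmin [-53.6 -53. ] y [-25.6 -24.6  29.2  29.6]
scene 179 67 slope deg x,y [-3.05 -3.54] z@-35 96.4 expected 96.2 xmin [-53.1 -52.5] y [-30.9 -28.4  29.   32.2]
grasp in bed -0.1 0.3 84.8
```

```bash
python3 -m creep '[[-1,-5,0,5,0.1,0.2,-0.1],[-1,-10,0.2,10,0.2,0.4,-0.2],[-1,-14,0.4,14,0.2,0.4,-0.2],[-1,-17,0.4,17,0.2,0.4,-0.2],[-1,-19,0.4,19,0.2,0.4,-0.2],[-1,-20,0.4,20,0.2,0.4,-0.2],[-1,-20,0.4,20,0.2,0.4,-0.2]]' | grep wrist_f
python3 step.py .5355 -.2363 .0476 103.4 -45.24 0; python3 meas.py
```

```text
wrist_force: [0.1, 0.2, -2.2]
t 12.98 grasp [ 0.5362 -0.2364  0.058 ] F [ 0.1  0.2 -2.2] w 0.637 j [ -9.  29. -53. 104. -43. -79.]
shift [-7.2  0.3  7.1] rot [-0.12 -0.13  0.06] tcp [ 0.5085 -0.123   0.1631]
top 177 55 slope deg x,y [-3.55  6.01] z@-35 68.0 expected 69.4 xmin [-54.1 -52.8] y [-30.6 -27.5  28.1  29.2]
scene 178 60 slope deg x,y [-1.36 -0.37] z@-35 68.4 expected 69.4 xmin [-53.2 -53. ] y [-30.1 -28.8  27.6  28.7]
grasp in bed -0.6 -0.6 58.0
```

```bash
python3 -m creep '[[-1,-1.5,0.3,1.5,0,0,0],[-1,-3,0.3,3,0,0,0],[-1,-4,0.3,4,0,0,0],[-1,-4,0.3,4,0,0,0]]' | grep wrist_f
python3 step.py .5355 -.2363 .0476 103.4 -45.24 0
```

```text
wrist_force: [-0.2, 0.2, -1.9]
t 13.42 grasp [ 0.5358 -0.2365  0.052 ] F [-0.2  0.2 -1.9] w 0.639 j [ -9.  30. -53. 105. -43. -80.]
shift [-3.  -0.1  2.9] rot [-0.11 -0.12  0.08] tcp [ 0.5085 -0.123   0.1631]
```

```bash
python3 -m creep '[[-1,-1,0,1,0,0,0],[-1,-2,0,2,0,0,0],[-1,-3,0,3,0,0,0],[-1,-3,0,3,0,0,0]]' | grep wrist_f
python3 -m creep '[[-1,-1,0,1,0,0,0],[-1,-1,0,1,0,0,0]]' | grep wrist_f
python3 step.py .5355 -.2363 .0476 103.4 -45.24 0;python3 meas.py
```

```text
wrist_force: [-2.2, 1.0, 3.2]
wrist_force: [-4.0, 4.5, 10.2]
t 13.92 grasp [ 0.5364 -0.237   0.0489] F [-4.   4.5 10.2] w 0.642 j [-10.  30. -53. 107. -43. -81.]
shift [-0.3  0.1  0.3] rot [-0.23 -0.43  0.04] tcp [ 0.5085 -0.123   0.1631]
top 191 67 slope deg x,y [ 1.85 -1.22] z@-35 58.7 expected 60.3 xmin [-54.6 -53.8] y [-27.7 -27.   27.9  28.4]
scene 175 64 slope deg x,y [ 0.11 -1.59] z@-35 59.9 expected 60.3 xmin [-54.  -52.8] y [-28.3 -27.8  27.4  27.8]
grasp in bed -1.2 -0.6 48.9
```

Seated: the carved face is at about 59 mm, as expected. I'll release so it settles, straighten the tool partly (joint 4 is near its limit), and regrip for the slide.

```bash
python3 -m creep '[[1,0,0,0,0,0,0],[1,0,0,0,0,0,0],[1,0,0,0,0,0,0],[1,0,0,0,0,0,0],[1,22,0,-1,0,-7,0],[1,42,0,3,0,-14,0],[1,61,0,9,0,-21,0],[1,71,0,13,0,-25,0]]' | grep wrist_f
python3 step.py .5355 -.2363 .049 103.4 -20 0;python3 meas.py
```

```text
wrist_force: [0.5, -0.8, -0.4]
t 14.68 grasp [ 0.5357 -0.2415  0.0515] F [ 0.5 -0.8 -0.4] w 0.993 j [ -7.  26. -46.  68. -25. -44.]
shift [6.9 0.5 0.7] rot [ 0.53 -4.4  -0.07] tcp [ 0.5225 -0.1817  0.2031]
top 115 40 slope deg x,y [0.19 1.97] z@-35 59.7 expected 62.9 xmin [-54. -53.] y [-27.7 -27.5  27.7  28.6]
scene 147 49 slope deg x,y [1.87 2.92] z@-35 60.5 expected 62.9 xmin [-54.1 -53.7] y [-29.1 -28.5  25.   26. ]
grasp in bed -5.4 1.1 51.5
```

Flat and in place. Close, then slide.

```bash
python3 -m creep '[[1,7,0.5,0,0.5,-4.4,0],[-1,7,0.5,0,0.5,-4.4,0],[-1,7,0.5,0,0.5,-4.4,0],[-1,7,0.5,0,0.5,-4.4,0],[-1,7,0.5,0,0.5,-4.4,0],[-1,7,0.5,0,0.5,-4.4,0],[-1,7,0.5,0,0.5,-4.4,0]]' | grep wrist_f
python3 -m creep '[[-1,0,0,0,0,0,0],[-1,0,0,0,0,0,0],[-1,0,0,0,0,0,0]]' | grep -E "wrist_f|gripper"
python3 - <<'E'
from h import *
T=tool(); a=np.radians(103.3); s=r.sense(); print(np.round(s["joints"]),grasp())
print("24mm in tool",T[:3,:3].T@[24*np.cos(a),24*np.sin(a),0])
E
```

```text
wrist_force: [2.3, 1.1, -1.3]
wrist_force: [-0.1, 0.3, -1.3]
gripper_width: 0.64
gripper_force: 30.0
[ -5.  26. -43.  54. -24. -32.] [ 0.53548136 -0.23536659  0.04875494]
24mm in tool [-22.52970991  -0.04995095  -8.27101423]
```

```bash
python3 -m creep '[[-1,-3,0,-1.1,0,0,0],[-1,-7,0,-2.6,0,0,0],[-1,-11,0,-4,0,0,0],[-1,-15,0,-5.5,0,0,0],[-1,-18,0,-6.6,0,0,0],[-1,-21,0,-7.7,0,0,0],[-1,-23,0,-8.4,0,0,0],[-1,-23,0,-8.4,0,0,0]]' | grep -E "wrist_f|tcp_p"
python3 meas.py
```

```text
tcp_pos: [0.517, -0.156, 0.2028]
wrist_force: [0.0, 0.5, -2.6]
top 78 31 slope deg x,y [-1.43  0.04] z@-35 59.8 expected 60.3 xmin [-29.1 -28.7] y [-27.1 -26.5  29.3  29.4]
scene 74 28 slope deg x,y [ 7.35 -2.7 ] z@-35 57.9 expected 60.3 xmin [-28.  -27.9] y [-28.2 -27.5  26.6  27.1]
grasp in bed 25.6 -0.2 48.9
```

```bash
python3 -m creep '[[-1,-1,0,-0.3,0,0,0],[-1,-2,0,-0.7,0,0,0],[-1,-2,0,-0.7,0,0,0]]' | grep -E "wrist_f|tcp_p"
python3 meas.py | tail -1
```

```text
tcp_pos: [0.5169, -0.1552, 0.203]
wrist_force: [2.6, -5.3, -3.4]
grasp in bed 26.1 -0.1 49.1
```

End contact is felt (-5 N along y). Release and withdraw.

```bash
python3 -m creep '[[1,0,0,0,0,0,0],[1,0,0,0,0,0,0],[1,0,0,0,0,0,0],[1,0,0,0,0,0,0],[1,0,0,0,0,0,0],[1,0,0,-20,0,0,0],[1,0,0,-50,0,0,0],[1,0,0,-90,0,0,0]]' >/dev/null
python3 -m creep '[[1,0,0,-40,0,0,0],[1,-40,0,-80,0,0,0],[1,-80,0,-100,0,0,0],[1,-120,0,-100,0,0,0],[1,-120,0,-100,0,0,0],[1,-120,0,-100,0,0,0]]' | grep -E "time|wrist_f"
python3 - <<'E'
from h import *
bx=np.array([np.cos(np.radians(103.3)),np.sin(np.radians(103.3)),0]); by=np.array([-bx[1],bx[0],0]); o=np.array([.5355,-.236,0])
im=[]
for n in ["top","scene"]:
    p,d=vision.capture(n); C=cloud(n,d); B=np.stack([(C-o)@bx,(C-o)@by,C[...,2]],-1)*1000
    m=(abs(B[...,0])<70)&(abs(B[...,1])<40)&(B[...,2]>48)&(B[...,2]<80); q=B[m].astype(np.float32)
    c=np.linalg.lstsq(np.c_[q[:,:2],np.ones(len(q))],q[:,2],rcond=None)[0]
    print(n,m.sum(),cv2.minAreaRect(q[:,:2].copy()),"slope",np.degrees(c[:2]),"z",np.percentile(q[:,2],[10,50,90]))
    im.append(cv2.resize(p[150:260,140:370] if n=="scene" else p[140:250,180:410],(690,300)))
save("end.png",np.vstack(im))
E
```

```text
time_s: 17.9
wrist_force: [-0.3, 0.3, 0.1]
top 386 ((13.097352981567383, 1.6345748901367188), (84.87266540527344, 57.00735092163086), 0.07804537564516068) slope [ 0.44028421 -0.49233529] z [50.59311104 56.21189499 61.88309288]
scene 347 ((13.111963272094727, 0.1287822723388672), (85.61885833740234, 60.95878601074219), 0.33869844675064087) slope [-0.39038231  0.33239601] z [51.45900269 56.95212173 61.16806946]
```

View pics/end.png

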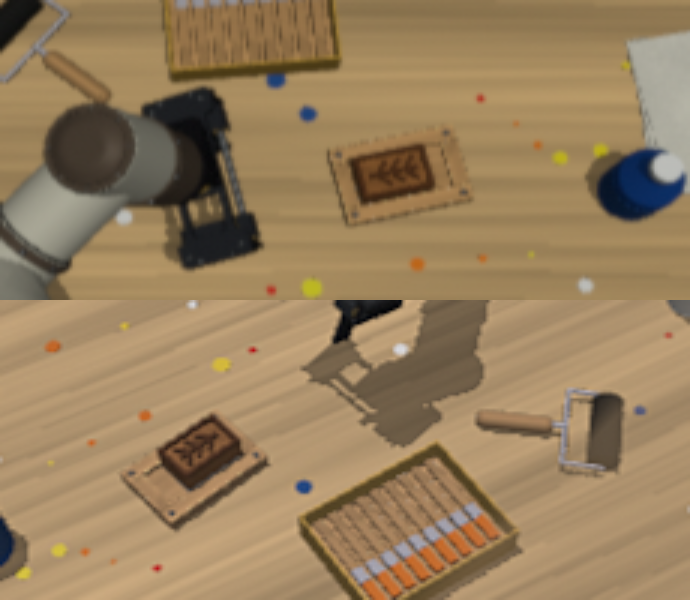

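The block lies flat, carved face up, at bed x = 13.1 mm, which matches the home position. The gripper is clear (crops (392,172) and (200,450)).

```bash
python3 -c "
from station import r
print(r.finish_job())"
```

```text
the job is handed in; nothing more can be done
None
```

The printing block is turned over and lies flat in the bed, carved face up and fully home against the end rail. The gripper was clear of it when I handed in at about 18 s; no verdict came back.

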